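# Shut the loaded drawer of the vegetable box and hold its lid half open

## Task

The garlic is already in the drawer of the wooden vegetable box: first push that drawer fully shut, then lift the box's lid and hold it half open, at 45 degrees, so that I can drop the onions in. The lid falls shut when let go, so finish while still holding it steady in the gripper; leave everything else where it stands.

Things in the scene. Friction and masses are not known exactly. Their poses are not given: they have to be found in the camera images.
- chest: the wooden vegetable box, fixed to the worktop, 140 (x) x 280 (y) x 122 mm high; origin under its centre at worktop height, its x axis points from its front to its back, y to its left, z up. Its left half (y > 0) is roofed and holds the drawer; its right half (y < 0) is an empty open bin under the lid. Roof and lid tops are level, 122 mm above the worktop
- drawer (a joint): how far the drawer is out, in m: 0 is fully shut (a stop), it slides out along the box's -x to 0.08 at most; at the start it stands 0.025 to 0.045 out. It stays where it is left; sliding it takes about 1.5 N
- drawer_front (a point): centre of the outer face of the drawer's front panel, 64 mm above the worktop, at the box's y = +72 mm; it moves with the drawer and lies at the box's x = -82 mm when shut. The panel is flat, 126 mm wide, 92 mm high (12 to 104 mm above the worktop), 12 mm thick, with a shallow flush round metal pull (34 mm) at its middle and nothing that sticks out. Its axes are the box's
- lid (a joint): opening angle of the lid in rad: 0 closed, 0.785 is 45 degrees, at most 1.4; the front edge rises. Nearly free hinge, lid about 0.3 kg: it falls shut from any angle when let go
- lid_handle (a point): centre of the lid's bar handle: a round wooden bar 16 mm thick and 36 mm long, lying along the box's y axis, on one central stem 10 mm thick; 34 mm above the hinge axis and 137 mm in front of it when the lid is closed (154 mm above the worktop, 32 mm above the lid's upper face, 13 mm behind the lid's front edge). It moves with the lid; axes are the lid's
- lid_hinge (a point): middle of the lid's hinge axis, at the back of the box (box x = 72, y = -67.5, z = 120 mm); the hinge axis runs along the box's y. The lid is 150 x 150 mm and 12 mm thick
- garlic: a garlic bulb, 56 mm wide and high, lying loose in the drawer; origin under its centre
- salt_shaker: a salt shaker, 44 mm wide, 90 mm high, loose on the roof of the drawer half, towards the back left corner; origin under its centre; to be left alone
- onion_1: an onion, 84 mm wide, 82 mm high, on the worktop to one side of the box; origin under its centre; to be left alone
- onion_2: a second onion of the same kind, right of the box; origin under its centre; to be left alone
- honey_jar: a honey jar, 71 mm wide, 86 mm high, to one side of the box; origin under its centre; to be left alone
- mug: a mug, 82 mm wide, 91 mm high, with a handle to 114 mm, left of the box; origin under its centre; to be left alone

How it is judged:
On the way, in this order (a step that is already met when the one before it is completed fails the run):
1. the drawer is pushed fully shut (within 5 mm) (value of joint drawer below 0.005 m), for 0.2 s.
2. the lid is held by the fingers at 45 degrees, within 7.5 degrees (value of joint lid between 0.655 and 0.916 rad and velocity of joint lid between -0.1 and 0.1 rad/s and contact force between the fingers and lid above 0.3 N), for 0.5 s.
At the end, for the whole second after the job is handed in: The drawer is shut within 5 mm with the garlic inside the drawer half; the lid stands still (under 0.1 rad/s) at 45 degrees, within 7.5 degrees, with the fingers pressing on it with more than 0.3 N (all of step 2 and value of joint drawer below 0.005 m and x of garlic in the frame of chest between -0.07 and 0.06 m and y of garlic in the frame of chest between 0.01 and 0.135 m and z of garlic in the frame of chest below 0.1 m); the arm keeps its last pose, push and grip.
It fails at once if the lid is raised by more than 9 degrees while the drawer is more than 10 mm out (value of joint lid above 0.16 rad and value of joint drawer above 0.01 m).
It fails at once if the salt shaker, an onion, the honey jar or the mug is displaced by more than 40 mm (distance of any of salt_shaker, onion_1, onion_2, honey_jar, mug from where it was at the start of the episode above 0.04 m).
It also fails if it takes over 45 s, if anything falls off the work surface, if the arm or the gripper's body presses on something with over 40 N, if the wrist force passes 120 N, or if a joint passes its speed limit or range.

## Robot

A 7-joint arm with a two-finger parallel gripper is mounted at the origin on a cart in front of the work surface, level with it; the furniture and walls round the work are solid. World frame = base frame: x ahead of the robot, y to its left, z up, the work surface at z = 0. Lengths are in m, angles in rad, forces in N, time in s.
With the tool pointing down it reaches from about 0.4 to 0.85 m from the base axis. Payload 4.5 kg.
Tool frame: the origin (TCP) lies at the very end of the fingers, on their centre line; the grasp point (between the pads) lies r.tcp_to_grasp behind it (r.tcp_to_grasp is the distance from the TCP to the grasp point, in m); z points along the fingers, y is the direction in which the jaws open and shut (so a half turn about z gives the same grasp; the last joint's range is limited). The gripper opens to 88 mm and grips with 3 to 60 N. Pads are 18 mm wide; open, the fingers measure 123 mm over their backs; the gripper's body (75 mm by 187 mm) begins 45 mm behind the grasp point.
Start: joints at [1.339, 0.689, -0.195, 1.565, 0.157, 0.902, -0.215], TCP at [0.164, -0.603, 0.239] pointing down, gripper open.
Joint ranges: [-3.01, 3.01], [-0.46, 2.08], [-1.47, 1.51], [0.13, 2.56], [-1, 4.14], [0.04, 2.09], [-2.66, 2.66]. Speed limits (rad/s): [2.57, 2.57, 3.14, 3.14, 3.14, 3.14, 3.14].

## Interface

Orientations are given as a 3x3 rotation matrix whose columns are the frame's x, y, z axes.
In Python, from station import monitor, cams, r, masks_of gives the robot as it stands. The module is installed in compiled form; this text tells all that it offers.
- The arm moves only by the shell command python3 -m handwheel 'ROWS' [OPENING] [FORCE]. ROWS is a JSON object of lists of equal length, an entry for each row: "slide": the shift along the tool's x, y, z in m, a list of three; "turn": the turn about the tool's z in rad. In form: {"slide": [[tx, ty, tz], ...], "turn": [turn, ...]}. A call has 1 to 12 rows; each row is the pose to reach, as a shift and turn from the pose commanded when the call began, along the tool's axes at that moment; what a row does not reach only later rows make up. A row lasts 1/12 s, in which the tool goes at most 41.7 mm and 7.16 degrees, less where a joint would pass 70% of its speed; a pose out of reach is approached as far as the arm can. A call with a gripper value outside its range is refused whole. OPENING is the gripper command: -1 is shut, 1 is fully open, values between are in proportion, set as the call begins (- or left out, the last holds). The fingers move at their own pace and stop on an object; FORCE is the grip in N (left out, the last holds). Time passes only in rows, so rows that repeat a pose let the fingers close. It gives the time, the measured TCP pose, the force and the opening at its end, in the units of the state.
- monitor.get_state(): the state, without advancing time (a new reading comes with each control period).
- cams.grab_frame(name): name is "scene" or "top" or "wrist"; returns a dict with "frame" (384x512x3 uint8, red, green, blue), "fx", "fy", "cx", "cy" (pixels), "rvec" (rotation vector, rad) and "tvec" (3), from world to camera coordinates, as OpenCV has them; the wrist camera has in their place "tool_from_camera" (4x4, takes a point from camera to tool coordinates, whose origin is the TCP and whose axes are the flange's). Camera axes: x right, y down, z forward; pixel columns grow to the right and rows downward; lengths in m; the calibration is good to about 2 mm. A picture is of the moment at which its call begins: read the wrist's pose just before it. There is no depth.
- r.job_done(): hands the job in, once; it reports no verdict.
Trained networks look in a picture, given as the dict that the camera call returned (one of the last four; its "shot" number tells which), for a name from the list of things; names that differ only in an ending like _2 or _b are one class to them, and where a whole thing is asked for, a point or a joint stands for the part that bears it (a point fixed in the world has none). Each returns a list of dicts, best first, with "score" (0 to 1); they miss things now and then, are a little off and sometimes report something else, mostly with a low value. They report only what shows in the picture. A call takes as long as a camera call.
- masks_of(target, picture): "region" (384x512 bool, what is visible of it) and "centre" ([row, column] in pixels, amid what is visible of it).
The state is a dict: "time_s": time; "q": joint angles; "joint_velocities": joint speeds; "effort": joint torques, N m; "position": TCP position; "eef_rot": TCP orientation; "wrist_force": force on the tool from outside, world axes, zero at the start; "torque": the same for the moment, N m; "finger_gap": opening from 0.0 (shut) to 1.0 (fully open).
Only numpy, scipy, OpenCV 4.12 (cv2) and the standard library are available. Lean on these libraries where they do the work, as an engineer would, in place of code of your own. Each camera call takes 0.05 s, during which the arm holds its last target.

## Working session

There is one attempt and no reset: what is moved stays moved. The work goes in short steps, Python scripts to look and compute and a shell command to move; the robot and the scene stay as the last step left them, time stands still between calls to the robot, and variables do not carry over. Pictures are saved under pics/ and viewed, and the job is handed in when it is done.

```bash
mkdir -p pics
python3 - <<'E'
from station import monitor,cams,r,masks_of
import cv2,numpy as np
s=monitor.get_state()
for k in s: print(k,np.round(s[k],3).tolist())
print(r.tcp_to_grasp)
for n in ["scene","top"]:
    d=cams.grab_frame(n); cv2.imwrite(f"pics/{n}0.png",d["frame"][:,:,::-1])
    print(n,d["fx"],d["fy"],d["cx"],d["cy"],d["rvec"],d["tvec"])
    for t in ["chest","drawer_front","lid_handle","lid","salt_shaker","onion_1","honey_jar","mug","garlic"]:
        m=masks_of(t,d)
        print(t,[(round(x["score"],2),np.round(x["centre"]).tolist(),int(x["region"].sum())) for x in m[:3]])
E
```

```text
time_s 0.0
q [1.339, 0.69, -0.195, 1.566, 0.157, 0.902, -0.215]
joint_velocities [-0.0, -0.001, -0.002, 0.001, 0.001, -0.0, 0.0]
effort [-0.0, -52.756, -1.267, -15.343, -0.053, 0.007, 0.0]
position [0.164, -0.602, 0.238]
eef_rot [[0.965, 0.263, -0.001], [0.263, -0.965, 0.002], [-0.0, -0.002, -1.0]]
wrist_force [0.033, 0.143, -0.725]
torque [-0.014, -0.024, 0.005]
finger_gap 1.004
0.0187
scene 479.4843279719323 479.4843279719323 250.18200775900732 190.05907229933624 [ 0.96163592 -2.53828012  0.96167601] [0.40356343 0.3144898  1.18346849]
chest [(0.96, [180.0, 262.0], 6167)]
drawer_front [(0.67, [214.0, 257.0], 1227)]
lid_handle [(0.95, [160.0, 280.0], 2022)]
lid [(0.59, [165.0, 281.0], 1992)]
salt_shaker [(0.83, [164.0, 225.0], 344), (0.44, [217.0, 257.0], 1136)]
onion_1 [(0.83, [309.0, 193.0], 810), (0.77, [132.0, 299.0], 407), (0.73, [261.0, 153.0], 1351)]
honey_jar [(0.9, [150.0, 339.0], 710)]
mug [(0.88, [261.0, 151.0], 1329)]
garlic [(0.75, [204.0, 245.0], 178)]
top 349.5185488006428 349.5185488006428 254.20545525197468 189.96254977883243 [ 2.1838833  -2.19082989  0.13501048] [-0.00485037  0.51746273  0.99011211]
chest [(0.67, [183.0, 271.0], 6269)]
drawer_front [(0.67, [200.0, 236.0], 654)]
lid_handle [(0.77, [186.0, 297.0], 3268)]
lid [(0.75, [184.0, 298.0], 3198)]
salt_shaker [(0.6, [152.0, 242.0], 219)]
onion_1 [(0.67, [153.0, 366.0], 600), (0.54, [182.0, 271.0], 6352)]
honey_jar [(0.58, [212.0, 369.0], 769)]
mug [(0.55, [166.0, 130.0], 1017), (0.29, [201.0, 235.0], 658)]
garlic []
```

Run:
```python
import cv2
for n in ["scene","top"]:
    i=cv2.imread(f"pics/{n}0.png")
    i=i[100:340,110:410]; cv2.imwrite(f"pics/{n}0c.png",cv2.resize(i,None,fx=2.5,fy=2.5,interpolation=cv2.INTER_CUBIC))
```

```text
(no output)
```

View pics/scene0.png

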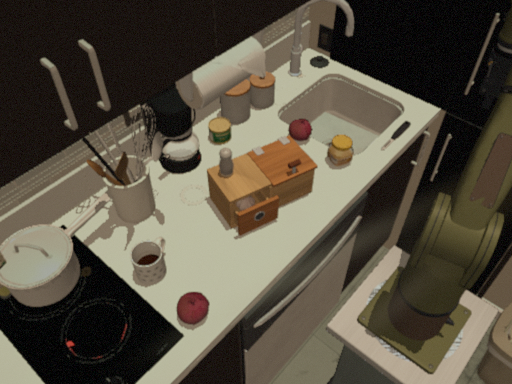

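View pics/top0.png

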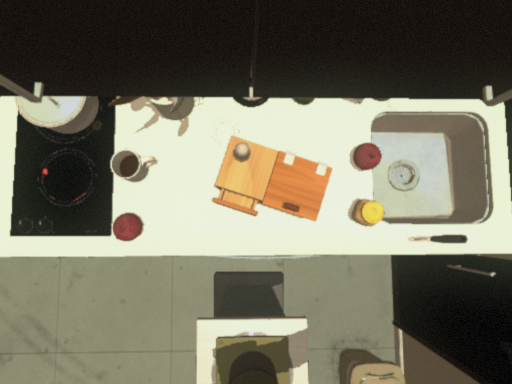

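```bash
sleep 1
```

```text
(no output)
```

View pics/scene0c.png

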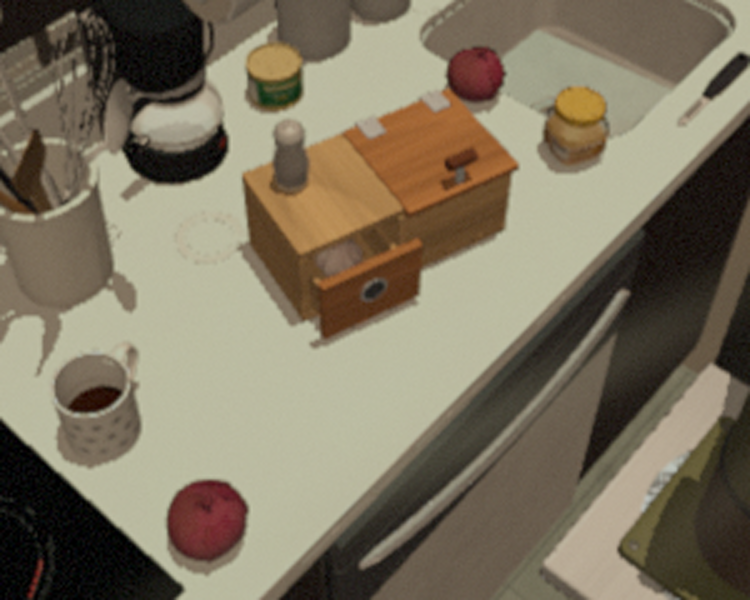

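View pics/top0c.png

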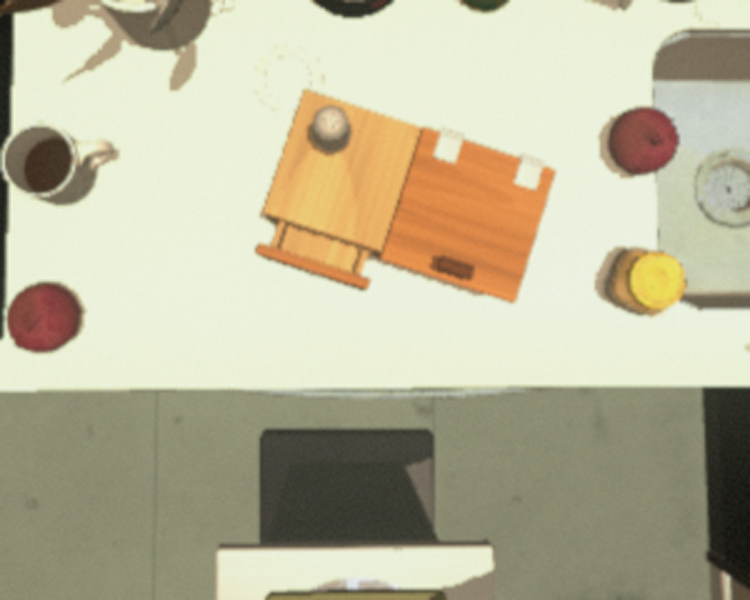

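```bash
cat > fit.py <<'E'
from station import cams,masks_of
import numpy as np,cv2
from scipy.optimize import least_squares
d={n:cams.grab_frame(n) for n in ["scene","top"]}
S=[((245,177),(-70*-1,140,122),0),((517,167),(-78,-142.5,122),0),((461,158),(-65,-67.5,154),0),((445,92),(72,-142.5,122),0),
((316,283),(-82,135,104),1),((422,241),(-82,9,104),1),((321,340),(-82,135,12),1),((419,297),(-82,9,12),1),((374,289),(-82,72,64),1)]
T=[((305,90),(70,140,122),0),((262,215),(-70,140,122),0),((553,170),(72,-142.5,122),0),((515,301),(-78,-142.5,122),0),((453,267),(-65,-67.5,154),0),((383,258),(-78,7.5,122),0),((256,251),(-82,135,104),1),((366,290),(-82,9,104),1)]
def proj(n,P):
    c=d[n];K=np.array([[c["fx"],0,c["cx"]],[0,c["fy"],c["cy"]],[0,0,1]])
    return cv2.projectPoints(np.float64(P).reshape(-1,3),np.float64(c["rvec"]),np.float64(c["tvec"]),K,None)[0][:,0]
def w(p,P,m):
    P=np.float64(P)/1000;P[:,0]-=np.array(m)*p[3]
    c,s=np.cos(p[2]),np.sin(p[2]);return P@np.array([[c,s,0],[-s,c,0],[0,0,1]])+[p[0],p[1],0]
def res(p):
    o=[]
    for n,L in (("scene",S),("top",T)):
        px=np.array([l[0] for l in L])/2.5+[110,100]-0.3
        o.append(proj(n,w(p,[l[1] for l in L],[l[2] for l in L]))-px)
    return np.concatenate(o).ravel()
f=least_squares(res,[0.55,0,-0.3,0.035],loss="soft_l1")
p=f.x;print(np.round(p,4));print(np.round(res(p).reshape(-1,2),1).tolist())
for nm,P,m in (("front",(-82,72,64),1),("handle",(-65,-67.5,154),0),("hinge",(72,-67.5,120),0)): print(nm,np.round(w(p,[P],[m]),4))
for n in d:
    im=d[n]["frame"][:,:,::-1].copy()
    for a in w(p,[x for x in [(-70,140,122),(70,140,122),(-70,-140,0),(-82,72,64),(-65,-67.5,154),(-78,-142.5,122)]],[0,0,0,1,0,0]):
        u=proj(n,a)[0]; cv2.circle(im,tuple(int(round(v)) for v in u),2,(0,255,0),-1)
    for t in ["onion","honey_jar","mug","salt_shaker"]: pass
    cv2.imwrite(f"pics/fit_{n}.png",cv2.resize(im[100:340,110:410],None,fx=2.5,fy=2.5))
# rough object positions from top image (height ~45mm)
c=d["top"];R=cv2.Rodrigues(np.float64(c["rvec"]))[0];C=-R.T@c["tvec"]
for nm,(u,v),z in (("onionR",(367,156),.045),("honey",(372,211),.08),("onionL",(127,227),.045),("mug",(127,165),.09),("salt",(242,151),.2)):
    ray=R.T@np.array([(u-c["cx"])/c["fx"],(v-c["cy"])/c["fy"],1]);print(nm,np.round(C+ray*(z-C[2])/ray[2],3))
print("cam",C)
E
python3 fit.py
```

```text
[ 0.545  -0.0529 -0.3131  0.0247]
[[-1.9, -0.2], [1.5, -0.7], [0.1, 1.8], [1.2, -1.1], [2.1, 2.6], [-0.2, 1.0], [1.0, 0.5], [-0.1, -0.5], [-0.8, 0.2], [-1.2, -0.6], [-0.6, -0.7], [1.1, -0.9], [0.2, 0.7], [0.8, 0.3], [-1.7, 0.4], [-0.2, -0.7], [1.0, -1.9]]
front [[0.4657 0.0485 0.064 ]]
handle [[ 0.4624 -0.0971  0.154 ]]
hinge [[ 0.5927 -0.1393  0.12  ]]
onionR [ 0.614 -0.333  0.045]
honey [ 0.453 -0.329  0.08 ]
onionL [0.413 0.349 0.045]
mug [0.58  0.339 0.09 ]
salt [0.596 0.028 0.2  ]
cam [0.42260799 0.02370071 1.0339023 ]
```

```bash
python3 -m handwheel '{"slide": [[0.02,-0.017,-0.002],[0.047,-0.04,-0.005],[0.075,-0.065,-0.008],[0.103,-0.09,-0.01],[0.132,-0.115,-0.013],[0.16,-0.14,-0.016],[0.188,-0.164,-0.02],[0.217,-0.189,-0.023],[0.246,-0.213,-0.026],[0.275,-0.238,-0.03],[0.3,-0.26,-0.03],[0.32,-0.278,-0.03]], "turn": [0.03,0.08,0.13,0.18,0.23,0.28,0.33,0.38,0.43,0.48,0.53,0.58]}' -1 20
python3 - <<'E'
from station import monitor
import numpy as np
s=monitor.get_state()
for k in ["q","position","eef_rot","wrist_force","finger_gap","time_s"]: print(k,np.round(s[k],3).tolist())
E
```

```text
time_s: 2.1
position: [0.4018, -0.2481, 0.2692]
eef_rot: [[0.951, -0.309, 0.002], [-0.309, -0.951, 0.0], [0.002, -0.001, -1.0]]
wrist_force: [-0.5, -0.5, -1.1]
finger_gap: 0.114
q [0.461, 0.446, -0.007, 1.979, 0.003, 0.716, -1.432]
position [0.402, -0.248, 0.269]
eef_rot [[0.951, -0.309, 0.002], [-0.309, -0.951, 0.0], [0.002, -0.001, -1.0]]
wrist_force [-0.531, -0.521, -1.15]
finger_gap 0.114
time_s 2.1
```

View pics/fit_scene.png

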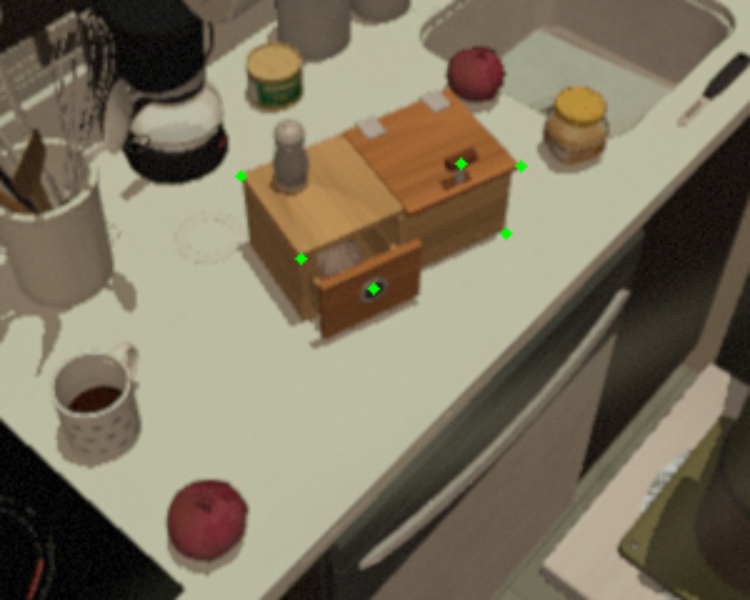

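View pics/fit_top.png

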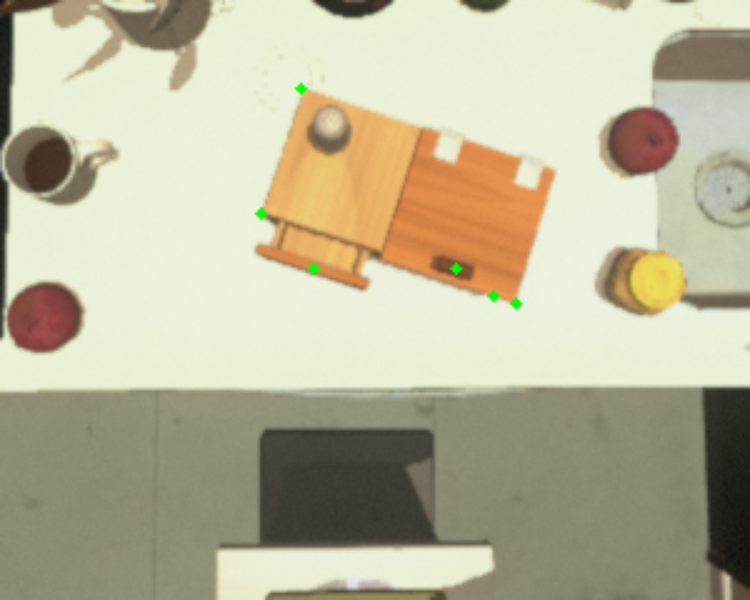

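```bash
python3 -m handwheel '{"slide": [[-0.004,-0.015,0],[-0.010,-0.04,0],[-0.017,-0.07,0],[-0.024,-0.1,0],[-0.032,-0.13,0],[-0.039,-0.16,0],[-0.047,-0.19,0],[-0.054,-0.22,0],[-0.061,-0.25,0.005],[-0.068,-0.275,0.01],[-0.073,-0.295,0.015],[-0.074,-0.302,0.02]], "turn": [0,0,0,0,0,0,0,0,0,0,0,0]}'
python3 - <<'E'
from station import monitor,cams
import numpy as np,cv2
s=monitor.get_state()
d=cams.grab_frame("wrist");cv2.imwrite("pics/w1.png",d["frame"][:,:,::-1]);print(np.round(d["tool_from_camera"],3),s["position"],s["finger_gap"])
d=cams.grab_frame("scene");cv2.imwrite("pics/s1.png",d["frame"][:,:,::-1])
E
```

```text
time_s: 3.1
position: [0.4232, 0.063, 0.2487]
eef_rot: [[0.953, -0.304, 0.001], [-0.304, -0.953, 0.002], [0.001, -0.002, -1.0]]
wrist_force: [0.5, -0.8, 0.5]
finger_gap: 0.007
[[ 0.001 -0.956 -0.294  0.076]
 [ 1.     0.001 -0.001 -0.001]
 [ 0.001 -0.294  0.956 -0.146]
 [ 0.     0.     0.     1.   ]] [0.423211   0.06297904 0.24866077] 0.006534868366096268
```

View pics/w1.png

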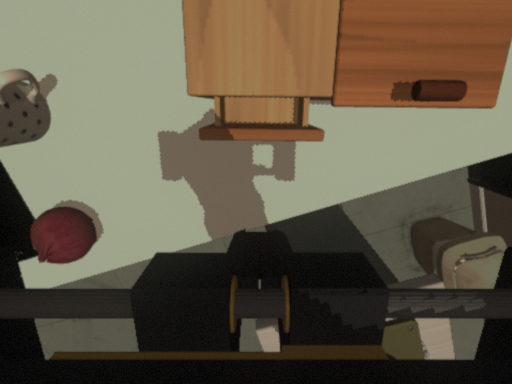

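View pics/s1.png

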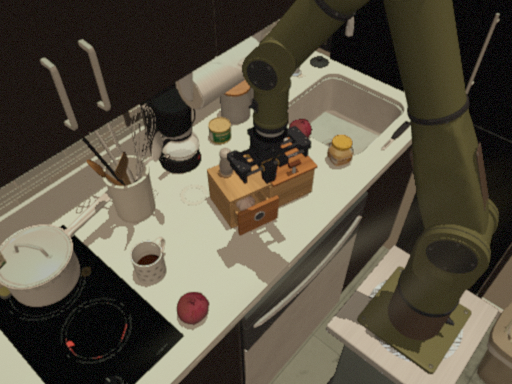

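```bash
cat > wfit.py <<'E'
from station import cams,monitor
import numpy as np,cv2
from scipy.optimize import least_squares
s=monitor.get_state();d=cams.grab_frame("wrist")
T=np.eye(4);T[:3,:3]=s["eef_rot"];T[:3,3]=s["position"];W=np.linalg.inv(T@d["tool_from_camera"])
K=np.array([[d["fx"],0,d["cx"]],[0,d["fy"],d["cy"]],[0,0,1]])
L=[((200,139),(-82,135,104),1),((323,139),(-82,9,104),1),((200,127),(-70,135,104),1),((323,126),(-70,9,104),1),((187,95),(-70,140,122),0),((333,106),(-78,7.5,122),0),((497,108),(-78,-142.5,122),0),((441,90),(-65,-67.5,154),0)]
def w(p):
    P=np.float64([l[1] for l in L])/1000;P[:,0]-=np.array([l[2] for l in L])*p[3]
    c,s=np.cos(p[2]),np.sin(p[2]);return P@np.array([[c,s,0],[-s,c,0],[0,0,1]])+[p[0],p[1],0]
def res(p):
    q=(w(p)@W[:3,:3].T+W[:3,3])@K.T; return (q[:,:2]/q[:,2:]-[l[0] for l in L]).ravel()
f=least_squares(res,[0.545,-.053,-0.31,0.025],loss="soft_l1");p=f.x;print(np.round(p,4),np.round(f.fun.reshape(-1,2),1).tolist(),np.round(w(p)[[7]],4))
t=s["position"][:2]-p[:2];print("tcp in box",np.cos(p[2])*t[0]+np.sin(p[2])*t[1],-np.sin(p[2])*t[0]+np.cos(p[2])*t[1])
E
python3 wfit.py
```

```text
[ 0.5457 -0.0576 -0.3195  0.0283] [[-1.0, -0.6], [1.5, 0.6], [-1.6, -0.8], [2.4, 1.4], [0.1, 0.4], [0.2, 0.1], [0.6, -0.4], [-1.6, -0.1]] [[ 0.4628 -0.1013  0.154 ]]
tcp in box -0.15371878312702886 0.07332192258365644
```

```bash
python3 -m handwheel '{"slide": [[0,0,0.01],[0,0,0.03],[0,0,0.055],[0,0,0.08],[0,0,0.105],[0,0,0.13],[0,0,0.15],[0,0,0.162],[0,0,0.168],[0,0,0.168]], "turn": [0,0,0,0,0,0,0,0,0,0]}'; python3 -m handwheel '{"slide": [[0.005,0,0],[0.011,0,0],[0.017,0,0],[0.023,0,0],[0.029,0,0],[0.034,0,0],[0.038,0,0],[0.042,0,0],[0.046,0,0],[0.05,0,0],[0.053,0,0],[0.055,0,0]], "turn": [0,0,0,0,0,0,0,0,0,0,0,0]}'
```

```text
time_s: 4.08
position: [0.4227, 0.0576, 0.08]
eef_rot: [[0.95, -0.311, -0.002], [-0.311, -0.95, -0.001], [-0.001, 0.002, -1.0]]
wrist_force: [0.1, 0.3, 0.3]
finger_gap: 0.004
time_s: 5.08
position: [0.4755, 0.042, 0.0806]
eef_rot: [[0.951, -0.309, -0.0], [-0.309, -0.951, -0.0], [0.0, 0.0, -1.0]]
wrist_force: [-2.1, -0.1, 0.8]
finger_gap: 0.004
```

```bash
python3 -m handwheel '{"slide": [[0.002,0,0],[0.004,0,0],[0.006,0,0],[0.007,0,0],[0.008,0,0],[0.008,0,0]], "turn": [0,0,0,0,0,0]}'; python3 -m handwheel '{"slide": [[0.001,0,0],[0.002,0,0],[0.003,0,0],[0.003,0,0],[0.003,0,0]], "turn": [0,0,0,0,0]}'
```

```text
time_s: 5.58
position: [0.4806, 0.0403, 0.0806]
eef_rot: [[0.951, -0.308, -0.004], [-0.308, -0.951, 0.0], [-0.004, 0.001, -1.0]]
wrist_force: [-5.0, 2.5, 4.6]
finger_gap: 0.005
time_s: 6.0
position: [0.4806, 0.0403, 0.0806]
eef_rot: [[0.952, -0.307, -0.01], [-0.307, -0.952, 0.001], [-0.009, 0.002, -1.0]]
wrist_force: [-10.6, 3.8, 9.9]
finger_gap: 0.001
```

Run:
```python
from station import monitor,cams
import numpy as np,cv2
i=cams.grab_frame("scene")["frame"][:,:,::-1][110:260,170:370];cv2.imwrite("pics/s2.png",cv2.resize(i,None,fx=4,fy=4))
i=cams.grab_frame("wrist")["frame"][:,:,::-1];cv2.imwrite("pics/w2.png",i)
```

```text
(no output)
```

View pics/s2.png

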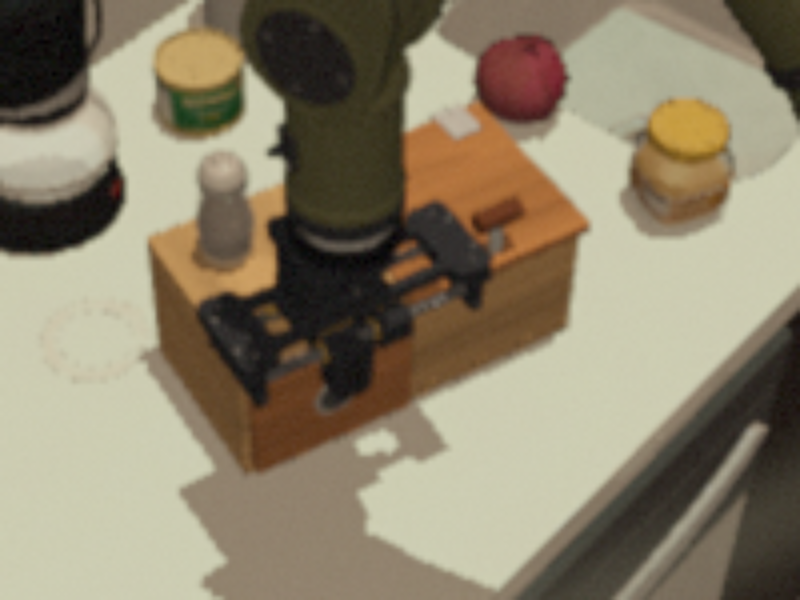

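View pics/w2.png

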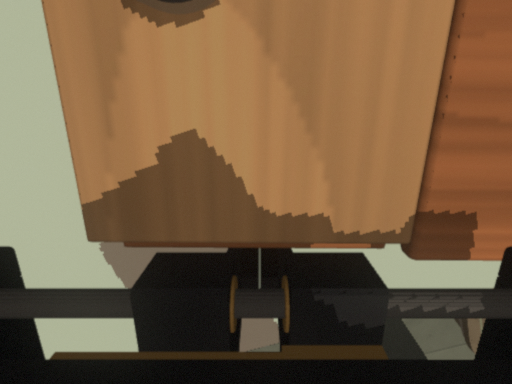

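```bash
python3 -m handwheel '{"slide": [[-0.008,0,0],[-0.02,0,0],[-0.035,0,-0.002],[-0.04,0,-0.015],[-0.04,0,-0.04],[-0.04,0,-0.07],[-0.04,0.01,-0.1],[-0.04,0.03,-0.13],[-0.04,0.055,-0.155],[-0.04,0.085,-0.175],[-0.04,0.115,-0.18],[-0.04,0.14,-0.18]], "turn": [0,0,0,0,0,0,0,0,0,0,0,0]}' 0.6 25;  python3 -m handwheel '{"slide": [[0,0,0],[0,0,0]], "turn": [0,0]}'
python3 - <<'E'
from station import monitor,cams
import numpy as np,cv2
i=cams.grab_frame("wrist")["frame"][:,:,::-1];cv2.imwrite("pics/w3.png",i)
i=cams.grab_frame("top")["frame"][:,:,::-1];cv2.imwrite("pics/t3.png",i)
E
```

```text
time_s: 7.1
position: [0.4057, -0.0842, 0.2628]
eef_rot: [[0.951, -0.31, 0.007], [-0.31, -0.951, -0.002], [0.007, -0.001, -1.0]]
wrist_force: [0.3, -0.6, -1.1]
finger_gap: 0.796
time_s: 7.27
position: [0.4048, -0.0833, 0.2611]
eef_rot: [[0.95, -0.313, 0.002], [-0.313, -0.95, -0.001], [0.003, -0.0, -1.0]]
wrist_force: [0.3, 0.4, -0.1]
finger_gap: 0.796
```

View pics/w3.png

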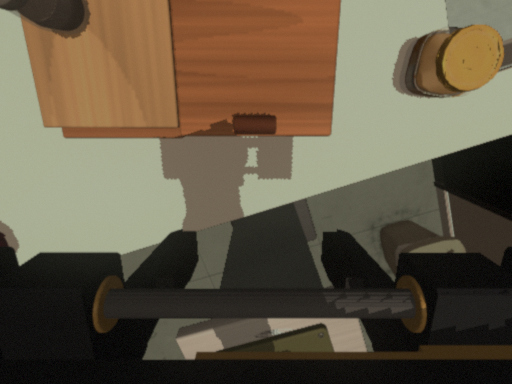

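```bash
python3 - <<'E'
s=open('wfit.py').read()
import re
i=s.index("L=[");j=s.index("\n",i)
s=s[:i]+"L=[((63,138),(-82,135,104),1),((180,138),(-82,9,104),1),((41,128),(-70,140,122),0),((181,137),(-78,7.5,122),0),((331,136),(-78,-142.5,122),0),((255,124),(-65,-67.5,154),0)]"+s[j:]
s=s.replace("w(p)[[7]]","w(p)[[5]]")
s+='''
pt=np.linalg.inv(W);ray=pt[:3,:3]@np.linalg.inv(K)@[255,124,1.];h=pt[:3,3]+ray*(0.154-pt[2,3])/ray[2];print("handle",h,"slide",np.array(s["eef_rot"]).T@(h+[0,0,-r.tcp_to_grasp]-s["position"]),s["position"])
'''
s=s.replace("cams,monitor","cams,monitor,r")
open('wfit2.py','w').write(s)
E
python3 wfit2.py
```

```text
[ 5.466e-01 -5.050e-02 -3.112e-01 -4.000e-04] [[-0.8, 0.1], [2.3, -0.1], [1.4, 0.1], [-2.2, -0.8], [0.5, -0.0], [-0.6, 0.5]] [[ 0.464  -0.0949  0.154 ]]
tcp in box -0.1251725312484141 -0.07251639614244727
handle [ 0.46429292 -0.09551608  0.154     ] slide [ 0.06043294 -0.00454683  0.12553441] [ 0.40520876 -0.08123842  0.26074685]
```

```bash
python3 -m handwheel '{"slide": [[0.01,-0.001,0],[0.03,-0.003,0.005],[0.05,-0.005,0.015],[0.06,-0.005,0.035],[0.06,-0.005,0.06],[0.06,-0.005,0.085],[0.06,-0.005,0.105],[0.06,-0.005,0.115],[0.06,-0.005,0.121],[0.06,-0.005,0.121]], "turn": [0,0,0,0,0,0,0,0,0,0]}'
python3 - <<'E'
from station import monitor,cams
import numpy as np,cv2
i=cams.grab_frame("wrist")["frame"][:,:,::-1];cv2.imwrite("pics/w4.png",i)
i=cams.grab_frame("scene")["frame"][:,:,::-1][110:260,170:370];cv2.imwrite("pics/s4.png",cv2.resize(i,None,fx=4,fy=4))
E
```

```text
time_s: 8.25
position: [0.4628, -0.0944, 0.1385]
eef_rot: [[0.952, -0.307, -0.002], [-0.307, -0.952, 0.001], [-0.002, -0.0, -1.0]]
wrist_force: [-0.0, -0.2, 1.1]
finger_gap: 0.797
```

View pics/w4.png

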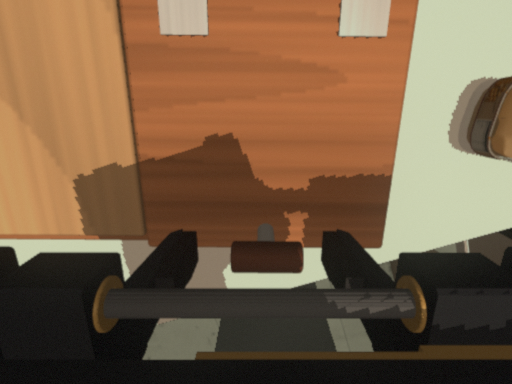

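View pics/s4.png

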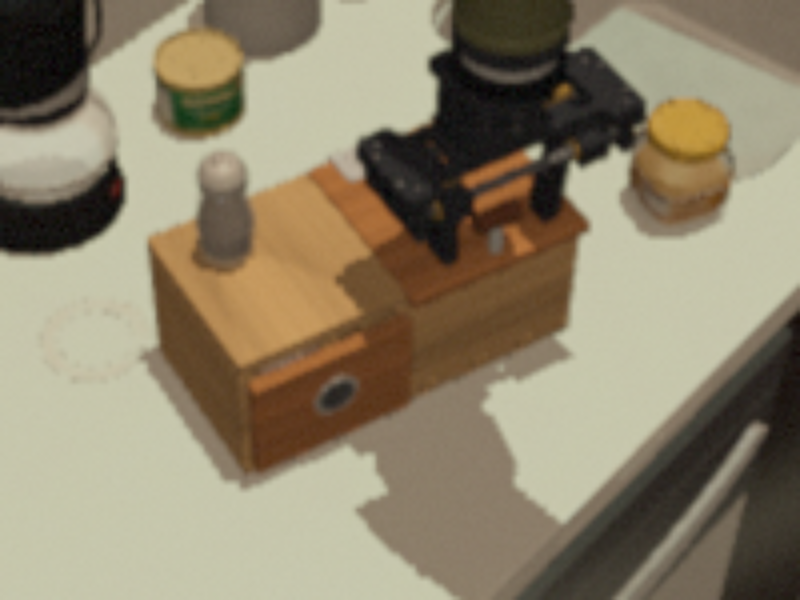

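```bash
python3 -m handwheel '{"slide": [[0.002,0.003,0],[0.002,0.003,0]], "turn": [0,0]}'; python3 -m handwheel '{"slide": [[0,0,0],[0,0,0],[0,0,0],[0,0,0],[0,0,0],[0,0,0],[0,0,0],[0,0,0]], "turn": [0,0,0,0,0,0,0,0]}' -1 30
python3 - <<'E'
from station import monitor,cams
import numpy as np,cv2
i=cams.grab_frame("wrist")["frame"][:,:,::-1];cv2.imwrite("pics/w5.png",i)
E
```

```text
time_s: 8.52
position: [0.4648, -0.0998, 0.1405]
eef_rot: [[0.951, -0.31, 0.002], [-0.31, -0.951, -0.001], [0.002, 0.0, -1.0]]
wrist_force: [1.3, 0.6, 0.7]
finger_gap: 0.802
time_s: 9.18
position: [0.4641, -0.0986, 0.1398]
eef_rot: [[0.951, -0.309, 0.0], [-0.309, -0.951, 0.0], [0.0, -0.001, -1.0]]
wrist_force: [0.7, 2.4, 1.3]
finger_gap: 0.406
```

View pics/w5.png

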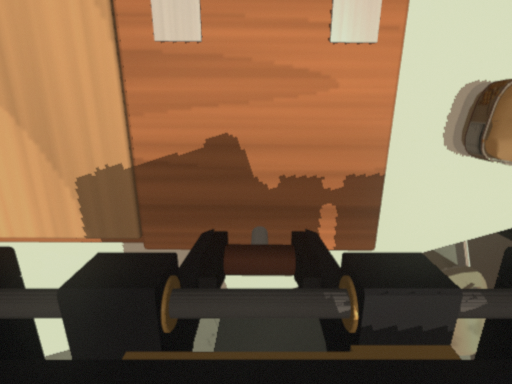

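```bash
python3 -m handwheel '{"slide": [[0.0015,0,-0.0055],[0.0035,0,-0.0118],[0.0056,0,-0.0175],[0.008,0,-0.0233],[0.0106,0,-0.0289],[0.0135,0,-0.0343],[0.0166,0,-0.0396],[0.0199,0,-0.0448],[0.0235,0,-0.0498],[0.0272,0,-0.0547],[0.0272,0,-0.0547]], "turn": [0,0,0,0,0,0,0,0,0,0,0]}'
python3 - <<'E'
from station import monitor,cams
import numpy as np,cv2
print(monitor.get_state()["position"])
i=cams.grab_frame("wrist")["frame"][:,:,::-1];cv2.imwrite("pics/w6.png",i)
i=cams.grab_frame("scene")["frame"][:,:,::-1][90:260,170:370];cv2.imwrite("pics/s6.png",cv2.resize(i,None,fx=3.5,fy=3.5))
E
```

```text
time_s: 10.15
position: [0.4902, -0.1073, 0.1953]
eef_rot: [[0.951, -0.309, 0.0], [-0.309, -0.951, 0.0], [0.0, -0.0, -1.0]]
wrist_force: [0.5, 5.3, -4.4]
finger_gap: 0.403
[ 0.49022553 -0.107334    0.1953005 ]
```

View pics/w6.png

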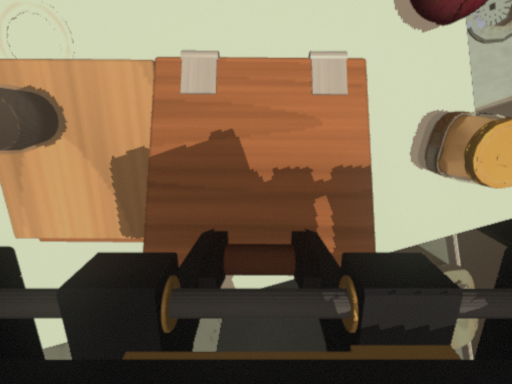

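View pics/s6.png

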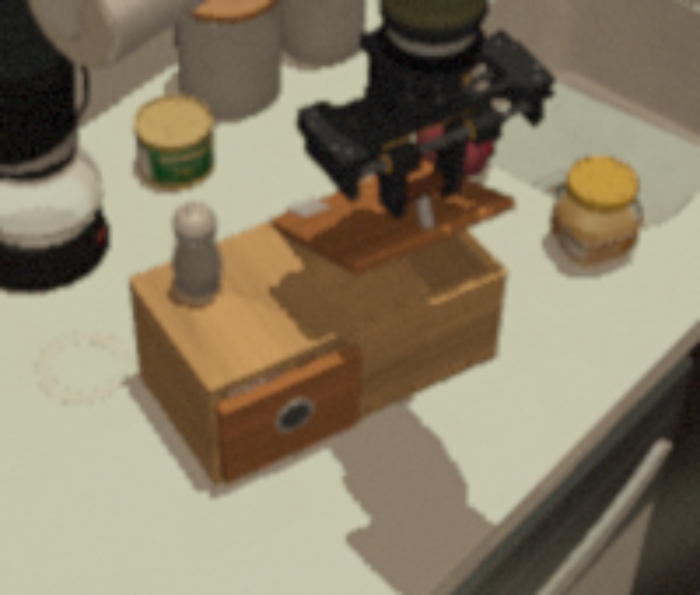

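```bash
python3 -m handwheel '{"slide": [[0.004,0,-0.0047],[0.0082,0,-0.0092],[0.0125,0,-0.0136],[0.0171,0,-0.0177],[0.0218,0,-0.0217],[0.0267,0,-0.0254],[0.0318,0,-0.0289],[0.035,0,-0.031],[0.037,0,-0.0322],[0.037,0,-0.0322],[0.037,0,-0.0322],[0.037,0,-0.0322]], "turn": [0,0,0,0,0,0,0,0,0,0,0,0]}'
python3 -m handwheel '{"slide": [[0,0,0],[0,0,0],[0,0,0],[0,0,0],[0,0,0],[0,0,0],[0,0,0],[0,0,0]], "turn": [0,0,0,0,0,0,0,0]}'
python3 - <<'E'
from station import monitor,cams
import numpy as np,cv2
s=monitor.get_state();print(s["position"],s["joint_velocities"])
i=cams.grab_frame("wrist")["frame"][:,:,::-1];cv2.imwrite("pics/w7.png",i)
i=cams.grab_frame("scene")["frame"][:,:,::-1][90:260,170:370];cv2.imwrite("pics/s7.png",cv2.resize(i,None,fx=3.5,fy=3.5))
E
```

```text
time_s: 11.25
position: [0.5242, -0.1186, 0.2267]
eef_rot: [[0.951, -0.309, -0.002], [-0.309, -0.951, 0.001], [-0.002, -0.0, -1.0]]
wrist_force: [-0.3, 5.5, -3.0]
finger_gap: 0.403
time_s: 11.92
position: [0.5242, -0.1186, 0.2267]
eef_rot: [[0.951, -0.309, -0.002], [-0.309, -0.951, 0.001], [-0.002, -0.0, -1.0]]
wrist_force: [-0.9, 5.7, -2.0]
finger_gap: 0.402
[ 0.52422032 -0.11858913  0.2266959 ] [-0.00187715 -0.0004551  -0.00093969 -0.00013454 -0.00044699 -0.00106259
 -0.00061176]
```

View pics/w7.png

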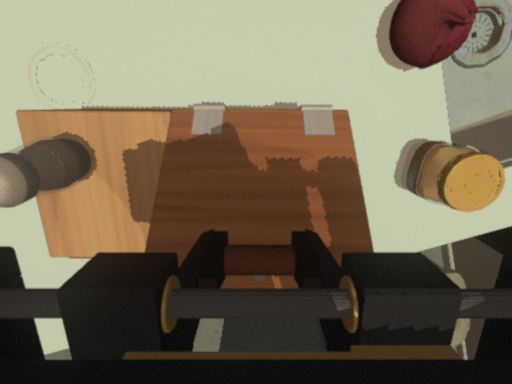

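View pics/s7.png

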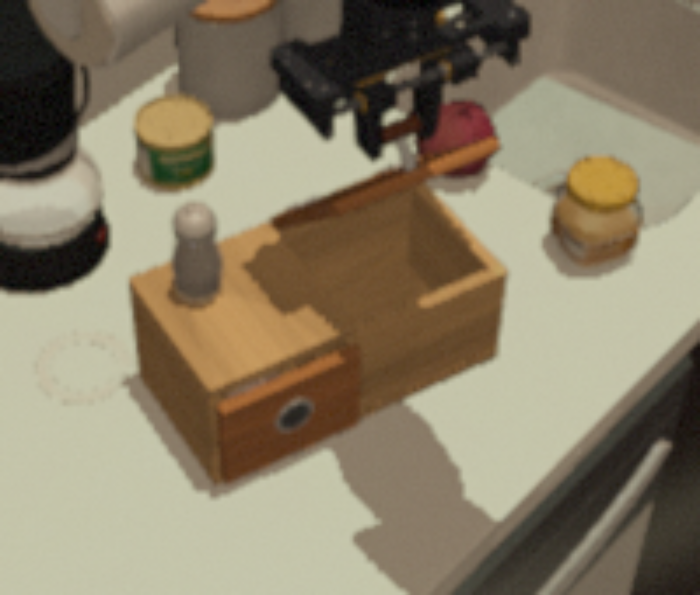

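Run:
```python
from station import cams,monitor
import numpy as np,cv2
d=cams.grab_frame("scene");K=np.array([[d["fx"],0,d["cx"]],[0,d["fy"],d["cy"]],[0,0,1]])
x,y,a=.546,-.054,-.313
def q(P):
    c,s=np.cos(a),np.sin(a);P=np.array(P)@np.array([[c,s,0],[-s,c,0],[0,0,1]])+[x,y,0]
    return ((cv2.projectPoints(P.reshape(-1,1,3),d["rvec"],d["tvec"],K,None)[0][:,0]-[170,90])*3.5).round().tolist()
for t in (38,45,52):
    c,s=np.cos(np.radians(t)),np.sin(np.radians(t))
    print(t,q([[.072-.15*c+.002*s,v,.12+.15*s+.002*c] for v in (.0075,-.1425)]+[[.072,v,.12] for v in (.0075,)]))
s=monitor.get_state();print(s["position"],s["finger_gap"],s["wrist_force"])
im=d["frame"][:,:,::-1][90:260,170:370];im=cv2.resize(im,None,fx=3.5,fy=3.5)
c=s_=np.sqrt(.5)
for u in q([[.072-.148*c,v,.12+.152*c] for v in (.0075,-.1425)]): cv2.circle(im,(int(u[0]),int(u[1])),4,(0,255,0),-1)
cv2.imwrite("pics/s8.png",im)
```

```text
38 [[342.0, 224.0], [505.0, 156.0], [266.0, 221.0]]
45 [[334.0, 201.0], [497.0, 134.0], [266.0, 221.0]]
52 [[324.0, 179.0], [488.0, 112.0], [266.0, 221.0]]
[ 0.52422529 -0.11860628  0.22670843] 0.40423179784592855 [-0.04766231  5.50951081 -1.96111274]
```

View pics/s8.png

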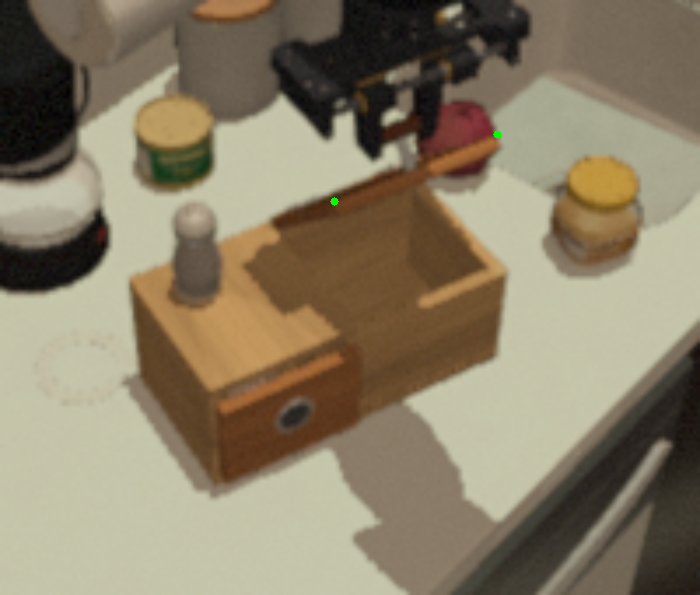

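The lid's free corner shows at about (498, 140), and the 45° model predicts (497, 134). That puts it at about 43–45°, which agrees with the tool's travel.

```bash
python3 -c "
from station import r,monitor
r.job_done();s=monitor.get_state();print(s['time_s'],s['position'],s['finger_gap'],s['wrist_force'])"
```

```text
the job is handed in; nothing more can be done
the job is handed in; nothing more can be done
```

The drawer is shut and the lid is held at about 45° in the gripper. I handed the job in at about 12 s of robot time; it gives no verdict.

- **Drawer:** I pushed it in with closed fingers until it stopped against about 10 N. A fit on the wrist picture then put it at about 0 mm out, down from about 28 mm. The last scene picture still shows it shut. I did not measure the garlic again after the push, because the shut drawer hides it.
- **Lid:** I gripped the bar handle by its ends, with the jaws stopped at about 36 mm, which matches the bar's length. I then raised it along the hinge arc.
    - **Angle:** The tool's travel gives about 44.8°, and the lid's corner in the scene picture gives about 43–45°.
    - **Steadiness:** Before hand-in the arm was still and the grip was set to 30 N. A steady side load of about 5.5 N stayed on the wrist.
- **Other things:** The pictures show the salt shaker, the honey jar and the onion on the right apparently where they were. The mug and the other onion were not in the last pictures, but the arm never went near them.
- **Failed check:** My reading after hand-in printed only the "handed in" message, so I have no numbers from the final second.

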